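Set the thickness tester with two gauge plates

ROBOT

A 6-joint arm with a two-finger parallel gripper is mounted at the origin on the work surface. World frame = base frame: x ahead of the robot, y to its left, z up, the work surface at z = 0. Lengths are in m, angles in degrees, forces in N, time in s.
With the tool pointing down it reaches from about 0.35 to 0.875 m from the base axis. Payload 4.2 kg.
Tool frame: the origin (TCP) lies midway between the tips of the shut fingers; the grasp point (between the pads) lies 19 mm behind it; z points along the fingers, y is the line along which they close (so a half turn about z gives the same grasp; the last joint's range is limited). The gripper opens to 87 mm and grips with 3 to 60 N. Pads are 19 mm wide; open, the fingers measure 117 mm over their backs; the gripper's body (75 mm by 190 mm) begins 51 mm behind the grasp point.
Start: joints at [-59.381, 22.042, 0.453, 0, -68.411, -14.817], TCP at [0.17, -0.601, 0.223] pointing down, gripper open.
Joint ranges: [-179.83, 179.83], [-69.29, 118.12], [-61.27, 80.66], [-181.25, 117.63], [-171.15, -9.14], [-177.46, 177.46]. Speed limits (degrees/s): [159.86, 159.86, 180, 180, 180, 180].

INTERFACE

Orientations are given as a 3x3 rotation matrix whose columns are the frame's x, y, z axes.
In Python, from station import r gives the robot as it stands.
- The arm moves only by the tool steer_hand, called as a command line: name --argument value ..., lists and objects as JSON in quotes. Schema: {"type":"object","properties":{"steps":{"type":"array","items":{"type":"number"},"minItems":7,"maxItems":56},"only":{"type":"string"},"quiet":{"type":"boolean"},"lines":{"type":"string"}},"required":["steps"],"additionalProperties":false}. steps is one flat list of numbers that holds 1 to 8 rows one after another, with no inner brackets; each row has 7 numbers: the opening from 0.0 (shut) to 1.0 (fully open), then dx, dy, dz in m, then a rotation vector rx, ry, rz in degrees; each row is the pose to reach, as a shift and turn from the pose commanded when the call began, along the tool's axes at that moment; what a row does not reach only later rows make up. A row lasts 1/10 s, in which the tool goes at most 0.05 m and 8.59 degrees, less where a joint would pass 70% of its speed; a pose out of reach is approached as far as the arm can. The fingers move at their own pace and stop on an object; the grip force is fixed at half the most. Time passes only in rows, so rows that do not move let the fingers close. The tool returns the time, the measured TCP pose, the force, the opening and the grip force at its end. only (a regular expression) keeps the lines of the reply that match it, lines (a string "A,B") keeps lines A to B, and quiet returns only ok. Input that does not fit is refused with a message, and nothing moves.
- r.sense(): the state, without advancing time (a new reading comes with each control period).
- r.capture(name): name is "side" or "top" or "wrist"; returns a dict with "pixels" (480x640x3 uint8, red, green, blue), "z_map" (480x640 float32, m along the optical axis (not along the pixel's ray), 0 where there is no reading), "K" (3x3 intrinsics, pixels), "world_from_camera" (4x4, takes a point from camera to world coordinates). Camera axes: x right, y up, looking along -z (the intrinsics and any distortion apply to the point x, -y, -z); pixel columns grow to the right and rows downward; lengths in m; the calibration is good to about 2 mm. A picture is of the moment at which its call begins.
- r.finish_job(): hands the job in; it is judged then, once.
The state is a dict: "time_s": time; "joints": joint angles; "joint_velocities": joint speeds; "effort": joint torques, N m; "tcp_pos": TCP position; "ee_rot": TCP orientation; "wrist_force": force on the tool from outside, world axes, zero at the start; "moment": the same for the moment, N m; "gripper_width": opening from 0.0 (shut) to 1.0 (fully open); "gripper_force": force on a finger pad.
Only numpy, scipy, OpenCV 4.12 (cv2) and the standard library are available. Lean on these libraries where they do the work, as an engineer would, in place of code of your own. Each camera call takes 0.05 s, during which the arm holds its last target. There are 200 camera calls.

TASK

Pick the two coloured gauge plates which, laid flat one on the other, are closest to 5 mm taller than the gap under the tester's resting gauge foot (feel for the foot's red knob to learn the gap). Stack them on the loading place of the carriage while it is out, then push the carriage fully home by its handle so that the stack goes in through the orange flap and lifts the foot, and let the flap fall shut. Leave the other two plates in the rack and the other things on the bench where they are.

Things in the scene. Friction and masses are not known exactly. Their poses are not given: they have to be found in the camera images.
- tester: white thickness tester fixed to the bench: base 350 x 150 mm, 6 mm thick; side walls 128 mm apart, 118 mm high; yellow bar and orange flap across its front; steel column 182 mm high at x = +115 mm carrying a grey gauge head. Origin on the bench; +x is the way the carriage slides in (away from the robot)
- gauge (a point): point on the bench (z = 0) under the gauge foot's vertical axis, at x = +36 mm in the tester. The 120 g steel foot and a red knob (36 mm wide, flat top, above the head) share a rigid stem; foot face 120 mm below knob top. The head's height varies and is not reported: at rest the face is 35 to 53 mm above the tray, the knob top 175 to 193 mm above the bench, and pressed down it does not give
- carriage (a joint): sliding aluminium carriage: 0 = fully out (in front of the flap, for loading), 0.146 m = fully home under the foot, against a firm stop; about 2.5 N of friction, stays where left, needs up to about 8 N as the stack lifts the foot
- tray (a point): centre of the carriage's loading place, on its upper face, 20 mm above the bench; moves with the carriage (x = -110 mm in the tester frame when out, +36 mm when home). The tray is flat, 60 mm wide; a backing wall 50 mm wide, 33 mm high stands 42 mm from this point on the robot side: an 80 mm plate laid along the tester's x just fits in front of it
- handle (a point): middle of the robot-side face of the carriage's black push handle (upright block 44 mm wide, 10 mm thick, top 64 mm above the bench); 96 mm from tray towards the robot, 45 mm above the bench. It stays outside the flap when the carriage is home
- flap (a joint): orange guard flap, 108 mm wide, 49 mm high, 40 g, hinged 105 mm above the bench at x = -50 mm in the tester frame, lower edge 56 mm above the bench; 0 rad = hanging shut, positive = swung inwards (away from the robot) by the stack going in; falls shut by itself behind it
- foot (a joint): lift of the gauge foot: 0 = on its lower stop, up to 0.016 m. The foot's rim is coned (20 degrees from level, 10 mm high; foot 67 mm across), so a stack up to 10 mm taller than the resting gap rides in under it and lifts it
- rack: white and grey sloped rack, fixed, 110 x 306 mm, four bays along its y at -123, -41, 41 and 123 mm; each bay is a rib 34 mm wide sloping 30 degrees, rising along its +x (away from the robot), with a low lip at the lower end on which the plate rests. Origin on the bench under the middle
- plate_blue: blue gauge plate, loose, 80 x 50 mm, 16 mm thick, about 170 g; origin at the centre of its underside, x along its length, z through its thickness. Lies in any of the rack's bays: z leans 30 degrees from vertical towards the robot, x points up the slope, origin 48 mm above the bench. It overhangs its rib by 8 mm each side, with 32 mm of air to its neighbours
- plate_green: green gauge plate, loose, 80 x 50 mm, 21 mm thick, about 220 g; origin at the centre of its underside, x along its length, z through its thickness. Lies in any of the rack's bays: z leans 30 degrees from vertical towards the robot, x points up the slope, origin 48 mm above the bench. It overhangs its rib by 8 mm each side, with 32 mm of air to its neighbours
- plate_yellow: yellow gauge plate, loose, 80 x 50 mm, 26 mm thick, about 270 g; origin at the centre of its underside, x along its length, z through its thickness. Lies in any of the rack's bays: z leans 30 degrees from vertical towards the robot, x points up the slope, origin 48 mm above the bench. It overhangs its rib by 8 mm each side, with 32 mm of air to its neighbours
- plate_red: red gauge plate, loose, 80 x 50 mm, 31 mm thick, about 320 g; origin at the centre of its underside, x along its length, z through its thickness. Lies in any of the rack's bays: z leans 30 degrees from vertical towards the robot, x points up the slope, origin 48 mm above the bench. It overhangs its rib by 8 mm each side, with 32 mm of air to its neighbours
- beaker: bystander: glass beaker, 70 mm across, 90 mm high; origin under its middle
- wash_bottle: bystander: white bottle with red cap, 64 mm across, 160 mm high; origin under its middle
- jar: bystander: amber jar, 60 mm across, 70 mm high; origin under its middle
- tin: bystander: aluminium tin, 70 mm across, 50 mm high; origin under its middle
- screwdriver: bystander: screwdriver, 180 mm, lying
- dish: bystander: clear covered dish, 90 mm across, 18 mm high; origin under its middle
- spatula: bystander: spatula, lying

How it is judged:
By the outcome, as a careful person would: the job done as asked, in the order asked, and still so for the second after the job is handed in, with the robot touching nothing.
It also fails if it takes over 69 s, if anything falls off the work surface, if the arm or the gripper's body presses on something with over 40 N, if the wrist force passes 120 N, or if a joint passes its speed limit or range.

## Working session

There is one attempt and no reset: what is moved stays moved. The work goes in short steps, Python scripts to look and compute and a tool call to move; the robot and the scene stay as the last step left them, time stands still between calls to the robot, and variables do not carry over. Pictures are saved under pics/ and viewed, at most 13 in all, crops included, and the job is handed in when it is done.

```bash
ls; mkdir -p pics
```

Run:
```python
from station import r
import cv2,numpy as np
for n in("top","side"):
    c=r.capture(n); np.savez(f"{n}.npz",**c); cv2.imwrite(f"pics/{n}.png",c["pixels"][...,::-1]); print(n,c["K"].tolist(),c["world_from_camera"].round(3).tolist())
print(r.sense())
```

```text
pics
station.py
top [[541.8609528736577, 0.0, 303.796251356246], [0.0, 541.8609528736577, 253.55004688011238], [0.0, 0.0, 1.0]] [[-0.026, 0.991, -0.134, 0.368], [-0.999, -0.023, 0.022, -0.032], [0.018, 0.135, 0.991, 1.195], [0.0, 0.0, 0.0, 1.0]]
side [[494.1804004843638, 0.0, 313.8909921661277], [0.0, 494.1804004843638, 235.7395305195862], [0.0, 0.0, 1.0]] [[-0.941, 0.219, -0.257, 0.258], [-0.337, -0.573, 0.747, 0.716], [0.017, 0.79, 0.613, 0.713], [0.0, 0.0, 0.0, 1.0]]
{'time_s': 0.1, 'joints': array([-5.93821416e+01,  2.20882291e+01,  3.88066700e-01, -2.47371045e-02,
       -6.84091995e+01, -1.48175665e+01]), 'joint_velocities': array([-0.0254862 , -0.02742888,  0.2404251 ,  0.03212382,  0.06907767,
        0.01768041]), 'effort': array([-9.56191525e-05, -3.91688740e+01,  1.87936163e+01,  4.23198044e+00,
        1.34771792e-02, -6.96061329e-05]), 'tcp_pos': array([ 0.17006449, -0.60087533,  0.22155386]), 'ee_rot': array([[-9.62259925e-01, -2.72131299e-01, -6.26633645e-04],
       [-2.72132002e-01,  9.62258158e-01,  1.84705172e-03],
       [ 1.00342752e-04,  1.94787092e-03, -9.99998098e-01]]), 'wrist_force': array([ 0.04737686, -0.36673932, -0.48553836]), 'moment': array([ 0.03110163,  0.02189675, -0.0115559 ]), 'gripper_force': 0.0, 'gripper_width': 1.0016257290550221}
```

View pics/top.png

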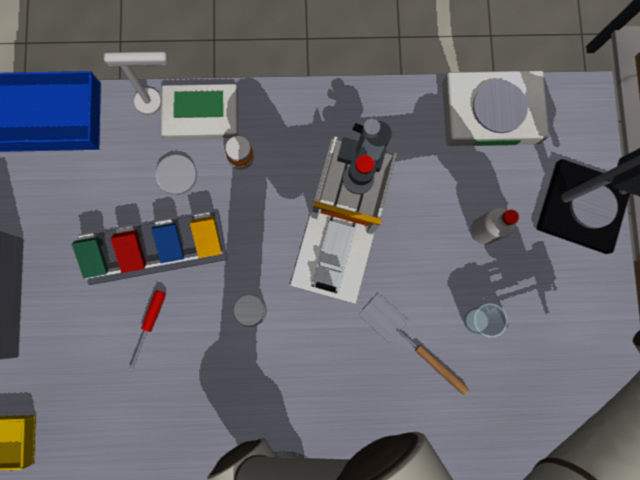

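View pics/side.png

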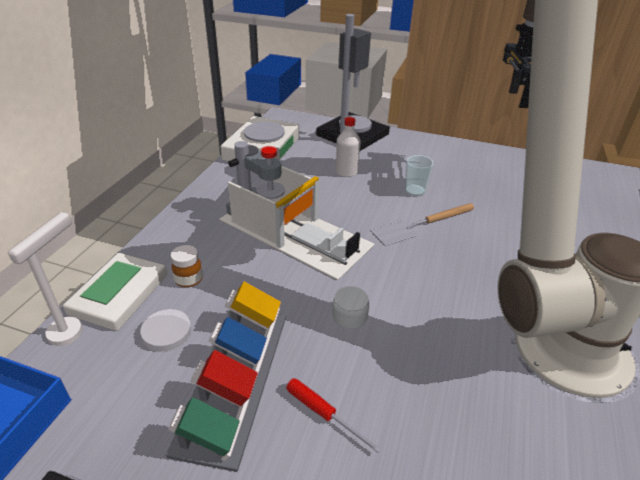

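Top view: plates green (90,256), red (128,250), blue (167,242), yellow (206,236); knob (365,164), handle (325,287), flap (347,213). The side view agrees. Next I measure them.

Create h.py:
```python
import numpy as np,cv2
def cloud(c):
    K=c["K"];z=c["z_map"];v,u=np.mgrid[:480,:640]
    P=np.stack([(u-K[0,2])/K[0,0]*z,-(v-K[1,2])/K[1,1]*z,-z],-1)
    T=c["world_from_camera"];W=P@T[:3,:3].T+T[:3,3];W[z==0]=np.nan
    return W
def hsv(c):return cv2.cvtColor(c["pixels"],cv2.COLOR_RGB2HSV)
HUE={"red":(175,5),"green":(55,95),"blue":(100,118),"yellow":(20,28),"orange":(8,19)}
def mask(c,col):
    H=hsv(c);a,b=HUE[col];h=H[...,0]
    m=((h>=a)&(h<=b)) if a<b else ((h>=a)|(h<=b))
    return m&(H[...,1]>130)&(H[...,2]>50)
```

Run:
```python
from h import *
th={"blue":16,"green":21,"yellow":26,"red":31}
for n in("top","side"):
    c=dict(np.load(n+".npz"));W=cloud(c)
    for col in th:
        m=mask(c,col)&(W[...,0]>.3)&(W[...,0]<.6)&(W[...,1]>.1)&(W[...,1]<.5)&(W[...,2]>.03)&(W[...,2]<.14)
        k,l,s,ce=cv2.connectedComponentsWithStats(m.astype(np.uint8));i=1+s[1:,4].argmax()
        P=W[cv2.erode((l==i).astype(np.uint8),np.ones((3,3)))>0]
        # top face: robust plane with normal ~30deg
        best=None;rng=np.random.default_rng(0)
        for _ in range(400):
            q=P[rng.choice(len(P),3,False)];nn=np.cross(q[1]-q[0],q[2]-q[0])
            if np.linalg.norm(nn)<1e-7:continue
            nn/=np.linalg.norm(nn);nn*=np.sign(nn[2]); 
            if nn[2]<.75:continue
            ins=abs((P-q[0])@nn)<.002
            if best is None or ins.sum()>best.sum():best=ins
        Q=P[best];cen=Q.mean(0);nn=np.linalg.svd(Q-cen)[2][2];nn*=np.sign(nn[2])
        az=np.degrees(np.arctan2(-nn[1],-nn[0]))
        X=np.array([np.cos(np.radians(az)),np.sin(np.radians(az)),0]);Y=np.cross(nn,X);X=np.cross(Y/np.linalg.norm(Y),nn)
        # mid-extents
        R2=cv2.minAreaRect(np.c_[(Q-cen)@X,(Q-cen)@Y].astype(np.float32))
        o=cen+X*R2[0][0]+Y*R2[0][1]
        print(n,col,len(Q),"topcen",o.round(4),"rect",np.round(R2[1],3),round(R2[2],1),"tilt",np.degrees(np.arccos(nn[2])).round(1),"az",az.round(1),"origin",(o-nn*th[col]/1000).round(4))
    k=mask(c,"red")&(W[...,2]>.16)&(W[...,2]<.21)&(W[...,1]<.1)&(W[...,1]>-.3)
    P=W[k];t=P[P[:,2]>np.median(P[:,2])-.004] if n=="top" else P[P[:,2]>P[:,2].max()-.006]
    print(n,"knob",len(t),t.mean(0).round(4),(t.max(0)-t.min(0)).round(3))
    f=mask(c,"orange")&(W[...,2]>.05)&(W[...,2]<.13)&(W[...,1]<.1)&(W[...,1]>-.4); P=W[f];print("flap",P.mean(0).round(3),np.ptp(P,0).round(3))
    g=c["pixels"].max(-1)<40;g&=(W[...,2]>.03)&(W[...,2]<.075)&(abs(W[...,1]+.05)<.12)&(W[...,0]>.25)&(W[...,0]<.5)
    P=W[g];
    if len(P):
        t=P[P[:,2]>.055];print("handle",len(P),P.mean(0).round(4),"top",len(t),t.mean(0).round(4),cv2.minAreaRect((t[:,:2]*1000).astype(np.float32)))
```

```text
top blue 458 topcen [0.5509 0.2302 0.0626] rect [0.075 0.039] 0.0 tilt 30.6 az 8.9 origin [0.5589 0.2314 0.0488]
top green 441 topcen [0.5221 0.3909 0.0664] rect [0.073 0.037] 1.5 tilt 31.4 az 6.6 origin [0.533  0.3921 0.0485]
top yellow 477 topcen [0.5596 0.1484 0.071 ] rect [0.078 0.039] 1.3 tilt 31.1 az 6.7 origin [0.5729 0.15   0.0487]
top red 512 topcen [0.5306 0.3095 0.0754] rect [0.078 0.041] 1.7 tilt 29.3 az 8.1 origin [0.5457 0.3117 0.0483]
top knob 262 [ 0.6759 -0.1742  0.1922] [0.035 0.035 0.01 ]
flap [ 0.595 -0.142  0.091] [0.162 0.283 0.077]
handle 89 [ 0.4507 -0.0997  0.0624] top 83 [ 0.451  -0.0996  0.0632] ((451.2841491699219, -100.02406311035156), (40.2625846862793, 8.448905944824219), 73.30886840820312)
side blue 868 topcen [0.549  0.2328 0.0624] rect [0.074 0.043] 0.4 tilt 29.9 az 8.8 origin [0.5569 0.234  0.0485]Traceback (most recent call last):
  File "<stdin>", line 12, in <module>
  File "numpy/random/_generator.pyx", line 864, in numpy.random._generator.Generator.choice
ValueError: a must be a positive integer unless no samples are taken
```

Add to h.py:
```python
def Rz(a):
    a=np.radians(a);return np.array([[np.cos(a),-np.sin(a),0],[np.sin(a),np.cos(a),0],[0,0,1]])
RACK,TEST=9.4,-18.2
DOWN=np.diag([-1.,1,-1])   # tool x back, y left, z down (as at start)
def down(yaw):return Rz(yaw)@DOWN
def lean(yaw):  # tool z = -plate normal, tool y = plate y
    a=np.radians(30);n=np.array([-np.sin(a),0,np.cos(a)]);y=np.array([0,1.,0])
    return Rz(yaw)@np.c_[np.cross(y,-n),y,-n]
def go(p,R):
    from station import r
    from scipy.spatial.transform import Rotation as Q
    s=r.sense();E=s["ee_rot"]
    print("t",round(s["time_s"],2),"d",(E.T@(np.array(p)-s["tcp_pos"])).round(4),"rv",Q.from_matrix(E.T@R).as_rotvec(degrees=True).round(2),"at",s["tcp_pos"].round(4),"F",s["wrist_force"].round(1),"w",round(s["gripper_width"],3))
```

```text
(no output)
```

steer_hand --steps '[0,-0.603,0.273,0,0,0,0,0,-0.603,0.273,0,0,0,0,0,-0.603,0.273,0,0,0,0,0,-0.603,0.273,0,0,0,0,0,-0.603,0.273,0,0,0,0,0,-0.603,0.273,0,0,0,0,0,-0.603,0.273,0,0,0,0,0,-0.603,0.273,0,0,0,0]'

```text
time_s: 0.9
tcp_pos: [0.477, -0.3416, 0.2223]
ee_rot: [[-0.962, -0.272, -0.0], [-0.272, 0.962, 0.0], [0.0, 0.0, -1.0]]
wrist_force: [0.5, -1.2, -0.5]
gripper_width: 0.352
gripper_force: 0.0
```

```bash
python3 -c "
from h import *
go([.676,-.174,.215],down(0))"
```

```text
t 0.9 d [-0.2371  0.1071  0.0073] rv [ 0.02 -0.03 15.81] at [ 0.477  -0.3416  0.2223] F [ 0.5 -1.2 -0.5] w 0.352
```

steer_hand --steps '[0,-0.237,0.107,0.007,0,0,0,0,-0.237,0.107,0.007,0,0,0,0,-0.237,0.107,0.007,0,0,0,0,-0.237,0.107,0.007,0,0,0,0,-0.237,0.107,0.007,0,0,0,0,-0.237,0.107,0.007,0,0,0,0,-0.237,0.107,0.007,0,0,0,0,-0.237,0.107,0.007,0,0,0]'

```text
time_s: 1.7
tcp_pos: [0.6739, -0.1764, 0.215]
ee_rot: [[-0.962, -0.272, -0.002], [-0.272, 0.962, 0.0], [0.002, 0.0, -1.0]]
wrist_force: [-0.2, -0.0, 0.7]
gripper_width: 0.003
gripper_force: 0.0
```

```bash
python3 -c "
from h import *
go([.676,-.174,.198],down(0))"
```

```text
t 1.7 d [-0.0027  0.0017  0.017 ] rv [ 1.000e-02 -1.000e-01  1.578e+01] at [ 0.6739 -0.1764  0.215 ] F [-0.2 -0.   0.7] w 0.003
```

steer_hand --steps '[0,-0.002,0.001,0.008,0,0,0,0,-0.002,0.001,0.015,0,0,0,0,-0.002,0.001,0.017,0,0,0,0,-0.002,0.001,0.019,0,0,0,0,-0.002,0.001,0.020,0,0,0,0,-0.002,0.001,0.021,0,0,0,0,-0.002,0.001,0.022,0,0,0,0,-0.002,0.001,0.022,0,0,0]' --only "time|tcp|force"

```text
time_s: 2.5
tcp_pos: [0.6765, -0.1743, 0.1935]
wrist_force: [-0.4, 0.0, -0.4]
gripper_force: 0.0
```

steer_hand --steps '[0,0,0,0.001,0,0,0,0,0,0,0.002,0,0,0,0,0,0,0.003,0,0,0,0,0,0,0.003,0,0,0]' --only "time|tcp|force"

```text
time_s: 2.9
tcp_pos: [0.6767, -0.1744, 0.193]
wrist_force: [-2.5, 2.4, 7.2]
gripper_force: 3.5
```

Contact at z ≈ 0.193 m, so the gap is about 53 mm and the target 58 mm. The closest pair is yellow + red at 57 mm (next is 52). Yellow goes at the bottom.

steer_hand --steps '[0,0,0,-0.03,0,0,0,0.78,0,0,-0.06,0,0,0]' --only "time|tcp|force"

```text
time_s: 3.1
tcp_pos: [0.6759, -0.1743, 0.2502]
wrist_force: [-0.1, 0.4, 0.8]
gripper_force: 0.0
```

Add to h.py:
```python
O={"yellow":np.array([.572,.151,.0485]),"red":np.array([.545,.312,.0485])}
def pl(c,h):R=lean(RACK);return O[c]-R[:,2]*h,R
HC=np.array([.4512,-.0999]);TX=Rz(TEST)[:,0]
TRAY=np.r_[HC,.02]+TX*.091
```

```bash
python3 -c "
from h import *
print(TRAY)
go(*pl('yellow',.09))"
```

```text
[ 0.53764746 -0.12832248  0.02      ]
t 3.1 d [0.0558 0.3462 0.1242] rv [  1.72 -30.11   6.25] at [ 0.6759 -0.1743  0.2502] F [-0.1  0.4  0.8] w 0.039
```

steer_hand --steps '[0.78,0.01,0.05,0,0,0,0,0.78,0.02,0.09,0,0.43,-7.5,1.6,0.78,0.03,0.14,0.02,0.86,-15,3.1,0.78,0.04,0.19,0.04,1.3,-22.5,4.7,0.78,0.056,0.23,0.06,1.72,-30.1,6.25,0.78,0.056,0.27,0.08,1.72,-30.1,6.25,0.78,0.056,0.31,0.1,1.72,-30.1,6.25,0.78,0.056,0.346,0.124,1.72,-30.1,6.25]' --only "time|force"

```text
time_s: 3.9
wrist_force: [2.6, -1.2, 0.4]
gripper_force: 0.0
```

steer_hand --steps '[0.78,0,0,0,0,0,0,0.78,0,0,0,0,0,0]' --only "time|force"

```text
time_s: 4.1
wrist_force: [-0.1, -0.3, -0.0]
gripper_force: 0.0
```

Run:
```python
from h import *
from station import r
go(*pl('yellow',.09));go(*pl('yellow',.006))
c=r.capture("wrist");cv2.imwrite("pics/w1.png",c["pixels"][...,::-1]);c=r.capture("side");cv2.imwrite("pics/s1.png",c["pixels"][...,::-1])
```

```text
t 4.1 d [0.0387 0.0757 0.0347] rv [ 0.04 -0.71  0.05] at [0.5566 0.0717 0.1756] F [-0.1 -0.3 -0. ] w 0.773
t 4.1 d [0.0376 0.0756 0.1187] rv [ 0.04 -0.71  0.05] at [0.5566 0.0717 0.1756] F [-0.1 -0.3 -0. ] w 0.773
```

View pics/w1.png

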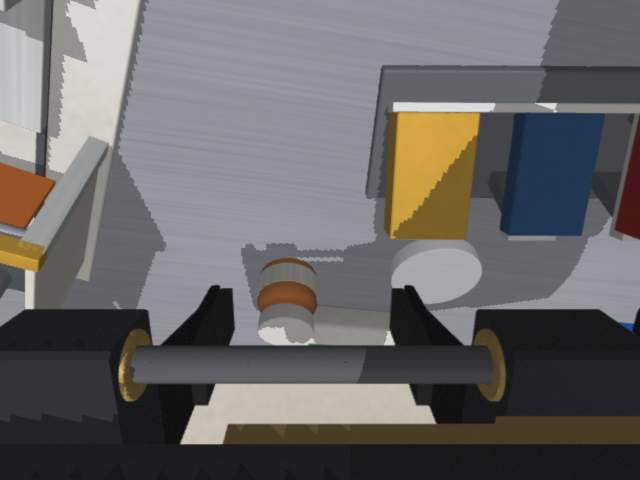

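Yellow is at (430,170) in the wrist view, still about 75 mm to the side, because the last move fell short. I close the remaining distance.

steer_hand --steps '[0.78,0.02,0.04,0.015,0,-0.7,0,0.78,0.038,0.076,0.03,0,-0.7,0,0.78,0.038,0.076,0.035,0,-0.7,0,0.78,0.038,0.076,0.035,0,-0.7,0,0.78,0.038,0.076,0.035,0,-0.7,0]' --only "time|force"

```text
time_s: 4.7
wrist_force: [0.6, 0.8, 0.5]
gripper_force: 0.0
```

Run:
```python
from h import *
from station import r
go(*pl('yellow',.006))
c=r.capture("wrist");cv2.imwrite("pics/w2.png",c["pixels"][...,::-1])
W=cloud(c);R=lean(RACK)
for col,t in(("yellow",26),):
    m=mask(c,col);P=(W[m]-O[col])@np.c_[-R[:,0],R[:,1],-R[:,2]];P=P[np.isfinite(P).all(1)]
    T=P[(abs(P[:,2]-t/1000)<.004)&(abs(P[:,:2])<.06).all(1)];print(len(P),len(T),np.percentile(T,[1,50,99],axis=0).round(4) if len(T) else P[:3])
```

```text
t 4.7 d [ 0.0129 -0.0049  0.1094] rv [-1.26 -2.26 -0.27] at [0.529  0.1512 0.1564] F [0.6 0.8 0.5] w 0.782
9988 9863 [[-0.0413 -0.0222  0.0256]
 [-0.0049  0.0019  0.0273]
 [ 0.0361  0.0259  0.0288]]
```

View pics/w2.png

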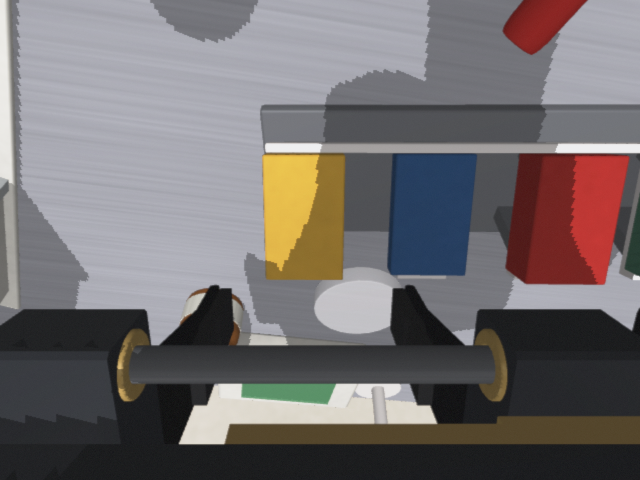

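Yellow sits centred between the fingers at (304,215), as expected. The wrist depth shifts its origin by about 2 mm.

```bash
sed -i 's/\[.572,.151,.0485\]/[.5703,.152,.0485]/' h.py
```

steer_hand --steps '[0.78,0.006,0,0.02,-0.5,-1,-0.2,0.78,0.006,0,0.03,-0.5,-1,-0.2,0.78,0.006,0,0.04,-0.5,-1,-0.2,0.78,0.006,0,0.04,-0.5,-1,-0.2,0.78,0.006,0,0.04,-0.5,-1,-0.2]' --only "time|force"

```text
time_s: 5.25
wrist_force: [0.5, 0.3, 0.7]
gripper_force: 0.0
```

Run:
```python
from h import *
go(*pl('yellow',.006))
from station import r; print(r.sense()["joints"].round(1))
```

```text
t 5.25 d [ 0.019  -0.0079  0.0896] rv [-1.6  -3.45  0.14] at [0.543  0.1581 0.1421] F [0.5 0.3 0.7] w 0.782
[  25.8    9.8  -52.3   72.9   -9.2 -177.4]
```

The full 30° lean sits at the wrist singularity (joint 5 at its limit, joint 6 at its limit). The pads can grip the plate's sides at any lean about the closing line, so I use an 18° lean and hold the plate 12 mm below its middle. When placing, the tool then leans 12° the other way.

Add to h.py:
```python
LEAN=18
def lean(yaw,a=30):
    a=np.radians(a);n=np.array([-np.sin(a),0,np.cos(a)]);y=np.array([0,1.,0])
    return Rz(yaw)@np.c_[np.cross(y,-n),y,-n]
def pl(c,h,up=0.):
    N=lean(RACK,30);R=lean(RACK,LEAN)
    return O[c]+N[:,0]*.012-N[:,2]*h-R[:,2]*up,R   # N x column points down the slope
def place(z,fwd=0.,up=0.,lat=0.):  # z = height of plate underside above tray
    N=lean(TEST,0);R=lean(TEST,LEAN-30)
    return TRAY+TX*(fwd-.012)+Rz(TEST)[:,1]*lat+np.array([0,0,z+up]),R
```

Run:
```python
from h import *
print(lean(0,30).round(2).tolist())
go(*pl('yellow',.006,.07))
```

```text
[[-0.87, 0.0, 0.5], [0.0, 1.0, 0.0], [-0.5, 0.0, -0.87]]
t 5.25 d [ 0.0206 -0.0099  0.0211] rv [-1.61  8.55 -0.03] at [0.543  0.1581 0.1421] F [0.5 0.3 0.7] w 0.782
```

steer_hand --steps '[0.78,0.01,-0.005,0,-0.8,5,0,0.78,0.02,-0.01,0.01,-1.6,8.5,0,0.78,0.02,-0.01,0.021,-1.6,8.5,0,0.78,0.02,-0.01,0.021,-1.6,8.5,0,0.78,0.02,-0.01,0.021,-1.6,8.5,0,0.78,0.02,-0.01,0.021,-1.6,8.5,0]' --only "time|force"

```text
time_s: 5.85
wrist_force: [0.7, -1.3, 0.1]
gripper_force: 0.0
```

Run:
```python
from h import *
go(*pl('yellow',.006,.0))
from station import r; print(r.sense()["joints"].round(1))
```

```text
t 5.85 d [ 0.0016 -0.0003  0.0708] rv [-0.03  0.18  0.09] at [0.5367 0.1467 0.1155] F [ 0.7 -1.3  0.1] w 0.78
[  35.3   14.   -39.1   21.6  -21.8 -134.9]
```

steer_hand --steps '[0.78,0.002,0,0.04,0,0,0,0.78,0.002,0,0.06,0,0,0,0.78,0.002,0,0.071,0,0,0,0.78,0.002,0,0.071,0,0,0,0,0.002,0,0.071,0,0,0,0,0.002,0,0.071,0,0,0,0,0.002,0,0.071,0,0,0]' --only "time|force|width"

```text
time_s: 6.55
wrist_force: [2.1, -2.7, 1.0]
gripper_width: 0.589
gripper_force: 1.4
```

Run:
```python
from h import *
go(*pl('yellow',.006,.0))
from station import r; print(r.sense()["joints"].round(1))
```

```text
t 6.55 d [ 0.0025 -0.0004  0.0041] rv [ 0.13 -0.19 -0.03] at [0.5581 0.1504 0.0524] F [ 2.1 -2.7  1. ] w 0.589
[  30.3   21.1  -45.3   41.9   -9.2 -151.5]
```

steer_hand --steps '[0,0,0,0,0,0,0,0,0,0,0,0,0,0,0,0,0,-0.02,0,0,0,0,0,0,-0.06,0,0,0,0,0,0,-0.11,0,0,0,0,0,0,-0.11,0,0,0]' --only "time|force|width"

```text
time_s: 7.15
wrist_force: [1.4, 0.6, -2.8]
gripper_width: 0.57
gripper_force: 30.0
```

Run:
```python
from h import *
from station import r; print(r.sense()["joints"].round(1))
go(*pl('yellow',.006,.0))
go(*place(.01,.001,.1))
```

```text
[  36.6    9.4  -35.2   15.9  -29.8 -129.9]
t 7.15 d [ 0.0068 -0.0031  0.1185] rv [ 0.44  0.31 -0.  ] at [0.5264 0.1469 0.1624] F [ 1.4  0.6 -2.8] w 0.57
t 7.15 d [ 0.0515 -0.2684  0.015 ] rv [ 1.96 29.61 27.99] at [0.5264 0.1469 0.1624] F [ 1.4  0.6 -2.8] w 0.57
```

steer_hand --steps '[0,0.02,-0.045,-0.01,0.3,5,4.7,0,0.04,-0.09,-0.02,0.7,10,9.3,0,0.05,-0.135,-0.02,1,15,14,0,0.055,-0.18,-0.02,1.3,20,18.7,0,0.055,-0.22,-0.01,1.6,25,23.3,0,0.052,-0.25,0,1.96,29.6,28,0,0.052,-0.268,0.01,1.96,29.6,28,0,0.052,-0.268,0.015,1.96,29.6,28]' --only "time|force|width"

```text
time_s: 7.95
wrist_force: [0.2, -0.2, -2.8]
gripper_width: 0.568
gripper_force: 30.0
```

steer_hand --steps '[0,0,0,0,0,0,0,0,0,0,0,0,0,0,0,0,0,0,0,0,0]' --only "time|force|width"

```text
time_s: 8.25
wrist_force: [0.3, -0.4, -3.3]
gripper_width: 0.573
gripper_force: 30.0
```

Run:
```python
from h import *
from station import r; print(r.sense()["joints"].round(1))
go(*place(.01,.001,.1))
c=r.capture("side");np.savez("s2.npz",**c);cv2.imwrite("pics/s2.png",c["pixels"][...,::-1])
c=r.capture("top");np.savez("t2.npz",**c);cv2.imwrite("pics/t2.png",c["pixels"][...,::-1])
```

```text
[   1.5   25.2   -9.    -3.9  -67.6 -107.9]
t 8.25 d [-0.0016  0.0025 -0.0045] rv [-0.56 -0.35 -0.16] at [ 0.524  -0.1265  0.126 ] F [ 0.3 -0.4 -3.3] w 0.573
```

View pics/s2.png

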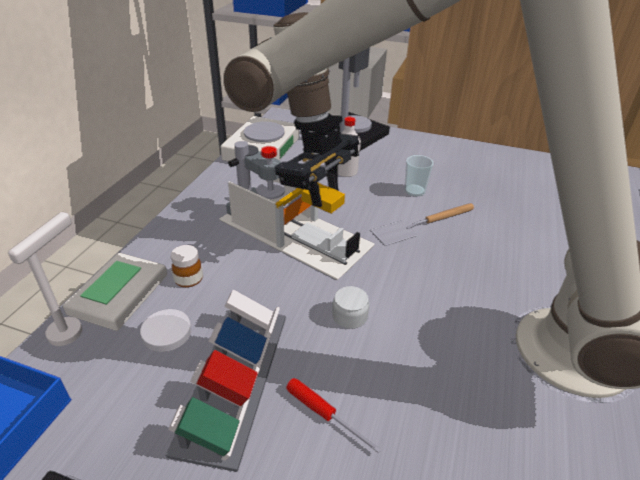

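The side view shows the yellow plate held roughly level at (322,198), above the carriage, with the bay at (250,310) empty. I measure its pose against the tray.

Add to h.py:
```python
def intray(W): return (W-TRAY)@Rz(TEST)
def report(c,col,z0,z1):
    T=intray(cloud(c));m=mask(c,col)&(T[...,0]>-.07)&(T[...,0]<.05)&(abs(T[...,1])<.06)&(T[...,2]>z0)&(T[...,2]<z1)
    m=cv2.erode(m.astype(np.uint8),np.ones((2,2)))>0
    P=T[m]
    print(col,len(P),"pct2/98",np.percentile(P,[2,98],axis=0).round(4).tolist())
    P=P[P[:,2]>0]
    # top surface fit
    for s in(-1,1):
        e=P[(P[:,0]*s>.0)];print("  half",s,np.percentile(e[:,2],[3,50,97]).round(4))
    return P
```

Run:
```python
from h import *
for n in("s2","t2"):
    c=dict(np.load(n+".npz"));print(n);P=report(c,"yellow",.06,.17)
    T=intray(cloud(c));q=(abs(T[...,1])<.02)&(T[...,0]>-.06)&(T[...,0]<.03)&(T[...,2]>-.01)&(T[...,2]<.045)
    Z=T[q];w=Z[Z[:,2]>.02];tr=Z[(abs(Z[:,2])<.006)]
    print("wall",len(w),np.percentile(w,[5,95],axis=0).round(4).tolist() if len(w) else "", "tray z",len(tr),tr.mean(0).round(4) if len(tr) else "")
c=dict(np.load("top.npz"));T=intray(cloud(c));q=(abs(T[...,1])<.05)&(T[...,0]>-.1)&(T[...,0]<.045)&(T[...,2]>-.03)&(T[...,2]<.05)
# height profile along x and y from first top view
P=T[q]
for a in np.arange(-.1,.045,.006):
    k=P[(abs(P[:,0]-a)<.003)&(abs(P[:,1])<.015)];print(round(a,3),np.median(k[:,2]).round(3),end="; ")
print()
for a in np.arange(-.05,.05,.004):
    k=P[(abs(P[:,1]-a)<.002)&(abs(P[:,0])<.03)];print(round(a,3),np.median(k[:,2]).round(3),end="; ")
```

```text
s2
yellow 528 pct2/98 [[-0.0469, -0.0236, 0.1007], [0.0272, 0.0261, 0.1249]]
  half -1 [0.1009 0.1216 0.1247]
  half 1 [0.1012 0.1159 0.1287]
wall 83 [[-0.0507, -0.0182, 0.0215], [-0.043, 0.0181, 0.0355]] tray z 332 [-0.0104  0.0015  0.0011]
t2
yellow 358 pct2/98 [[-0.0451, -0.0252, 0.1176], [-0.0038, 0.0184, 0.1262]]
  half -1 [0.1178 0.1221 0.1256]Traceback (most recent call last):
  File "<stdin>", line 3, in <module>
  File "h.py", line 49, in report
    e=P[(P[:,0]*s>.0)];print("  half",s,np.percentile(e[:,2],[3,50,97]).round(4))
                                        ~~~~~~~~~~~~~^^^^^^^^^^^^^^^^^^
    return _quantile_unchecked(
        a, q, axis, out, overwrite_input, method, keepdims, weights)
    return _ureduce(a,
                    func=_quantile_ureduce_func,
    ...<5 lines>...
                    overwrite_input=overwrite_input,
                    method=method)
    r = func(a, **kwargs)
    result = _quantile(arr,
                       quantiles=q,
    ...<2 lines>...
                       out=out,
                       weights=wgt)
    slices_having_nans = np.isnan(arr[-1, ...])
                                  ~~~^^^^^^^^^
IndexError: index -1 is out of bounds for axis 0 with size 0
```

Run:
```python
from h import *
from station import r
s=r.sense()["tcp_pos"];R=place(0)[1]
t=s+TX*.0095-Rz(TEST)[:,1]*.001;print(t.round(4))
go(t-[0,0,.03],R);go(t-[0,0,.098],R)
```

```text
[ 0.5328 -0.1306  0.1262]
t 8.35 d [-0.0157 -0.0007  0.0273] rv [-0.55 -0.32 -0.17] at [ 0.5241 -0.1267  0.1262] F [-0.2  1.  -3.5] w 0.569
t 8.35 d [-0.0302 -0.      0.0937] rv [-0.55 -0.32 -0.17] at [ 0.5241 -0.1267  0.1262] F [-0.2  1.  -3.5] w 0.569
```

steer_hand --steps '[0,-0.0157,-0.0005,0.027,-0.5,-0.3,0,0,-0.02,-0.0005,0.048,-0.5,-0.3,0,0,-0.025,0,0.07,-0.5,-0.3,0,0,-0.028,0,0.083,-0.5,-0.3,0,0,-0.029,0,0.088,-0.5,-0.3,0,0,-0.0297,0,0.091,-0.5,-0.3,0,0,-0.0302,0,0.0935,-0.5,-0.3,0,0,-0.0302,0,0.0935,-0.5,-0.3,0]' --only "time|tcp|force|width"

```text
time_s: 9.15
tcp_pos: [0.5341, -0.1315, 0.0305]
wrist_force: [-4.6, 1.9, 6.7]
gripper_width: 0.572
gripper_force: 30.2
```

Run:
```python
from h import *
from station import r
c=r.capture("side");np.savez("s3.npz",**c);P=report(c,"yellow",-.01,.05);go(TRAY,place(0)[1])
c=r.capture("wrist");cv2.imwrite("pics/w3.png",c["pixels"][...,::-1])
```

```text
yellow 356 pct2/98 [[-0.0348, -0.0237, 0.0066], [0.0354, 0.0227, 0.03]]
  half -1 [0.0083 0.0268 0.0296]
  half 1 [0.0064 0.0254 0.0297]
t 9.2 d [-0.0046  0.0041  0.0098] rv [-0.02  0.13 -0.13] at [ 0.534  -0.1315  0.0305] F [-4.6  1.1  5.8] w 0.572
```

View pics/w3.png

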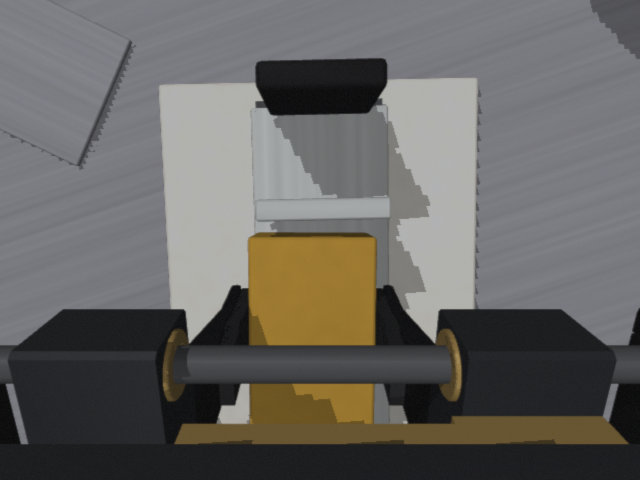

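The wrist view shows yellow down on the tray in front of the wall (plate back edge at row 235, wall front at row 218). It sits about 4 mm towards −y: plate centre at column 312, wall centre at 322. I nudge it sideways, press it down and release.

steer_hand --steps '[0,0.001,0.002,-0.002,0,0,0,0,0.002,0.004,-0.001,0,0,0,0,0.002,0.004,0,0,0,0,0,0.002,0.004,0,0,0,0,0.66,0.002,0.004,0,0,0,0,0.66,0.002,0.004,0,0,0,0]' --only "time|tcp|force|width"

```text
time_s: 9.85
tcp_pos: [0.5322, -0.1269, 0.0282]
wrist_force: [0.2, 0.5, -0.5]
gripper_width: 0.638
gripper_force: 0.0
```

steer_hand --steps '[0.66,0,0,-0.03,0,0,0,0.66,0,0,-0.07,0,0,0,0.66,0,0,-0.11,0,0,0,0.78,0,0,-0.14,0,0,0,0.78,0,0,-0.14,0,0,0]' --only "time|tcp|force|width"

```text
time_s: 10.35
tcp_pos: [0.5634, -0.1368, 0.1695]
wrist_force: [-0.2, -0.8, -0.3]
gripper_width: 0.744
gripper_force: 0.0
```

Run:
```python
from h import *
from station import r
go(*pl('red',.006,.09))
c=r.capture("wrist");cv2.imwrite("pics/w4.png",c["pixels"][...,::-1]);np.savez("w4.npz",**c)
T=intray(cloud(c));m=mask(c,"yellow")&(abs(T[...,0])<.06)&(abs(T[...,1])<.05)&(abs(T[...,2]-.026)<.006);P=T[m];print(len(P),np.percentile(P,[1,50,99],axis=0).round(4),cv2.minAreaRect((P[:,:2]*1000).astype(np.float32)))
q=(abs(T[...,1])<.05)&(abs(T[...,0]+.045)<.01)&(abs(T[...,2]-.033)<.004);w=T[q];print("wall",len(w),np.percentile(w,[2,50,98],axis=0).round(4))
```

```text
t 10.35 d [0.1845 0.4008 0.0743] rv [ -1.62 -28.93 -28.06] at [ 0.5634 -0.1368  0.1695] F [-0.2 -0.8 -0.3] w 0.744
7417 [[-0.0364 -0.0227  0.0253]
 [ 0.0018  0.0014  0.0269]
 [ 0.0406  0.0252  0.0286]] ((2.1745643615722656, 1.3968429565429688), (48.8464469909668, 78.7896957397461), 89.44467163085938)
wall 873 [[-0.0503 -0.0225  0.0311]
 [-0.0462  0.0016  0.0338]
 [-0.0422  0.025   0.0354]]
```

View pics/w4.png

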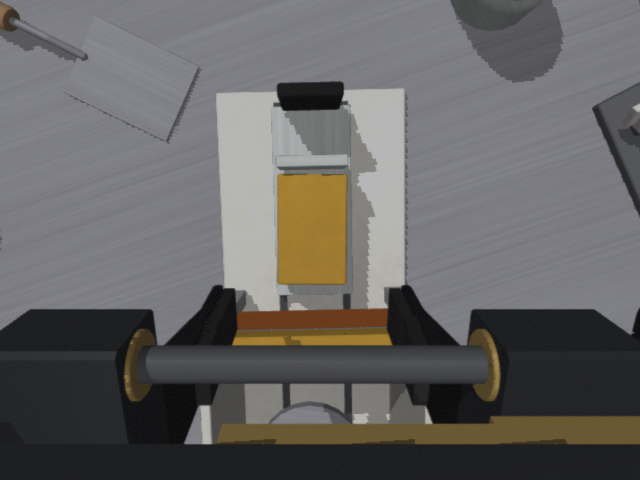

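Yellow lies square on the tray, about 2 mm in front of the wall and laterally centred on it: plate (312,228), wall top (312,160). Next is red.

```bash
sed -i 's/^TRAY=.*/TRAY=np.r_[HC,.02]+TX*.091+Rz(TEST)[:,1]*.0013/' h.py
```

steer_hand --steps '[0.78,0.02,0.04,0,0,0,0,0.78,0.04,0.08,0,-0.2,-3.6,-3.5,0.78,0.06,0.12,0,-0.4,-7.2,-7,0.78,0.08,0.16,0,-0.6,-10.8,-10.5,0.78,0.1,0.2,0,-0.8,-14.5,-14,0.78,0.12,0.24,0,-1,-18,-17.5,0.78,0.14,0.28,0,-1.2,-21.7,-21,0.78,0.16,0.32,0.02,-1.4,-25.3,-24.5]' --only "time"

```text
time_s: 11.2
```

```bash
python3 -c "
from h import *
go(*pl('red',.006,.09))"
```

```text
t 11.2 d [0.008  0.0829 0.0477] rv [ 0.15 -3.82 -3.49] at [0.5094 0.2215 0.1799] F [ 2.2  0.9 -0.3] w 0.782
```

steer_hand --steps '[0.78,0.004,0.04,0.02,0,-2,-2,0.78,0.008,0.083,0.04,0,-3.8,-3.5,0.78,0.008,0.083,0.048,0,-3.8,-3.5,0.78,0.008,0.083,0.048,0,-3.8,-3.5,0.78,0.008,0.083,0.048,0,-3.8,-3.5]' --only "time"

```text
time_s: 11.7
```

Run:
```python
from h import *
from station import r
print(r.sense()["joints"].round(1));go(*pl('red',.006))
c=r.capture("wrist");W=cloud(c);R=lean(RACK,30)
m=mask(c,"red");P=(W[m]-O["red"])@np.c_[-R[:,0],R[:,1],-R[:,2]];P=P[np.isfinite(P).all(1)]
T=P[(abs(P[:,2]-.031)<.004)&(abs(P[:,:2])<.06).all(1)];print(len(P),len(T),np.percentile(T,[1,50,99],axis=0).round(4),cv2.minAreaRect((T[:,:2]*1000).astype(np.float32)))
```

```text
[  51.6   16.3  -33.7   24.7  -29.2 -152.9]
t 11.7 d [-0.0029  0.0042  0.0876] rv [-0.13 -0.49 -0.18] at [0.5037 0.3011 0.1303] F [-0.5  0.   0.4] w 0.775
16688 11559 [[-0.0395 -0.0216  0.0302]
 [-0.0018  0.0027  0.0317]
 [ 0.0377  0.0264  0.0332]] ((-0.6588897705078125, 2.478992462158203), (49.28227996826172, 78.9275894165039), 89.71368408203125)
```

```bash
sed -i 's/\[.545,.312,.0485\]/[.544,.3143,.0485]/' h.py
```

steer_hand --steps '[0.78,-0.003,0.0066,0.03,0,-0.5,0,0.78,-0.003,0.0066,0.055,0,-0.5,0,0.78,-0.003,0.0066,0.075,0,-0.5,0,0.78,-0.003,0.0066,0.087,0,-0.5,0,0.78,-0.003,0.0066,0.087,0,-0.5,0]' --only "time|force"

```text
time_s: 12.25
wrist_force: [0.0, -0.3, -0.7]
gripper_force: 0.0
```

Run:
```python
from h import *
from station import r
print(r.sense()["joints"].round(1));go(*pl('red',.006))
```

```text
[  45.9   24.7  -40.7   47.3  -14.7 -171.7]
t 12.25 d [ 0.001   0.0016 -0.0001] rv [-0.22 -0.01 -0.26] at [0.532  0.3107 0.0479] F [ 0.  -0.3 -0.7] w 0.779
```

Within 2 mm; close and lift.

steer_hand --steps '[0,0,0.0015,0,0,0,0,0,0,0.0015,0,0,0,0,0,0,0.0015,0,0,0,0,0,0,0.0015,0,0,0,0,0,0,0.0015,-0.02,0,0,0,0,0,0.0015,-0.06,0,0,0,0,0,0.0015,-0.1,0,0,0,0,0,0.0015,-0.13,0,0,0]' --only "time|tcp|force|width"

```text
time_s: 13.05
tcp_pos: [0.4902, 0.3093, 0.1741]
wrist_force: [-0.8, -0.1, -2.4]
gripper_width: 0.575
gripper_force: 30.0
```

Run:
```python
from h import *
from station import r
print(r.sense()["joints"].round(1));go(*place(.036,.006,.09))
```

```text
[  54.    12.6  -30.9   22.   -35.4 -151.4]
t 13.05 d [ 0.0359 -0.4357  0.0168] rv [ 1.6  29.48 27.8 ] at [0.4902 0.3093 0.1741] F [-0.8 -0.1 -2.4] w 0.575
```

steer_hand --steps '[0,0.005,-0.045,-0.01,0.2,3.5,3.2,0,0.01,-0.09,-0.02,0.4,7,6.5,0,0.015,-0.135,-0.02,0.6,10.5,10,0,0.02,-0.18,-0.02,0.8,14,13.4,0,0.025,-0.225,-0.02,1,17.6,16.8,0,0.03,-0.27,-0.02,1.2,21,20,0,0.033,-0.315,-0.01,1.4,25,23.5,0,0.036,-0.36,0,1.6,29.5,27.8]' --only "time"

```text
time_s: 13.85
```

```bash
python3 -c "
from h import *
go(*place(.036,.006,.09))"
```

```text
t 13.85 d [-0.0409 -0.0631  0.007 ] rv [ 0.03 -0.02 -0.17] at [ 0.5157 -0.0531  0.1614] F [ 0.5 -0.1 -3.8] w 0.574
```

steer_hand --steps '[0,-0.02,-0.035,0.004,0,0,0,0,-0.041,-0.063,0.007,0,0,0,0,-0.041,-0.063,0.007,0,0,0,0,-0.041,-0.063,0.007,0,0,0,0,-0.041,-0.063,0.007,0,0,0]' --only "time|force"

```text
time_s: 14.35
wrist_force: [-0.1, -0.1, -2.8]
gripper_force: 30.0
```

Run:
```python
from h import *
from station import r
go(*place(.036,.006,.09))
c=r.capture("wrist");cv2.imwrite("pics/w5.png",c["pixels"][...,::-1])
T=intray(cloud(c))
def st(m,n):
    P=T[m];print(n,len(P),np.percentile(P,[1,50,99],axis=0).round(4).tolist() if len(P) else "")
near=(abs(T[...,0])<.09)&(abs(T[...,1])<.06)
st(mask(c,"red")&near&(T[...,2]>.08),"red wrist");st(near&(abs(T[...,0]+.045)<.012)&(abs(T[...,2]-.033)<.004),"wall")
c=r.capture("side");T=intray(cloud(c));near=(abs(T[...,0])<.09)&(abs(T[...,1])<.06)
for col,lo,hi in(("red",.08,.2),("yellow",.01,.04)):st(mask(c,col)&near&(T[...,2]>lo)&(T[...,2]<hi)&(T[...,0]<.055),col+" side")
P=T[mask(c,"red")&near&(T[...,2]>.08)]
for a in np.arange(-.05,.06,.01):
    k=P[abs(P[:,0]-a)<.005]
    if len(k)>5:print(a.round(2),np.percentile(k[:,2],[2,98]).round(4))
```

```text
t 14.35 d [-0.0006 -0.0017 -0.0001] rv [-0.07  0.04 -0.04] at [ 0.5324 -0.1234  0.1461] F [-0.1 -0.1 -2.8] w 0.569
red wrist 19357 [[-0.0386, -0.0213, 0.1347], [-0.0129, 0.003, 0.1499], [0.0307, 0.0271, 0.1513]]
wall 964 [[-0.0503, -0.0245, 0.0319], [-0.0464, 0.0004, 0.0339], [-0.0419, 0.0242, 0.0355]]
red side 676 [[-0.0393, -0.023, 0.1216], [-0.0208, 0.0118, 0.1478], [0.0359, 0.035, 0.1575]]
yellow side 589 [[-0.037, -0.0226, 0.0105], [0.0002, 0.01, 0.0263], [0.0386, 0.0255, 0.0296]]
-0.04 [0.122  0.1512]
-0.03 [0.1227 0.152 ]
-0.02 [0.1242 0.1515]
-0.01 [0.125  0.1668]
0.0 [0.1368 0.1539]
0.01 [0.1258 0.1607]
0.02 [0.1225 0.1516]
0.03 [0.1212 0.1509]
0.04 [0.1236 0.1486]
```

View pics/w5.png

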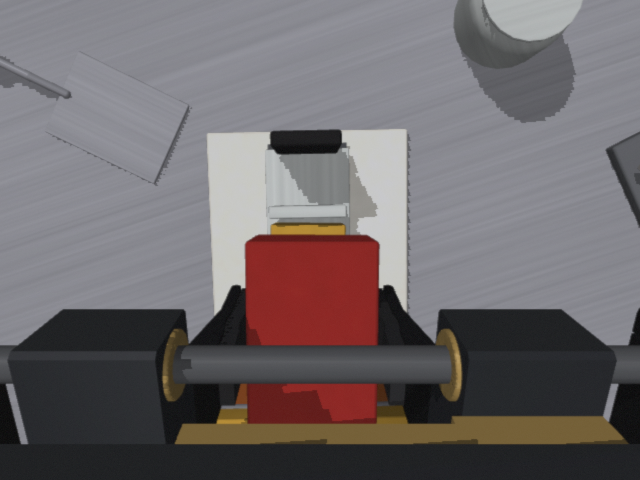

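Red is held level with its back edge (row 238) just in front of the wall. Yellow is below at (307,230). I shift it −2.5 mm sideways and 1.5 mm forward, then lower by 94 mm.

Run:
```python
from h import *
from station import r
s=r.sense()["tcp_pos"];R=place(0)[1]
t=s+TX*.0015-Rz(TEST)[:,1]*.0025
go(t-[0,0,.07],R);go(t-[0,0,.094],R)
```

```text
t 14.45 d [-0.0159 -0.0024  0.0682] rv [-0.08  0.08  0.01] at [ 0.5326 -0.1232  0.1466] F [ 0.1 -0.3 -3.8] w 0.574
t 14.45 d [-0.0209 -0.0024  0.0917] rv [-0.08  0.08  0.01] at [ 0.5326 -0.1232  0.1466] F [ 0.1 -0.3 -3.8] w 0.574
```

steer_hand --steps '[0,-0.006,-0.0024,0.03,0,0,0,0,-0.0159,-0.0024,0.068,0,0,0,0,-0.018,-0.0024,0.08,0,0,0,0,-0.0195,-0.0024,0.086,0,0,0,0,-0.0203,-0.0024,0.089,0,0,0,0,-0.0207,-0.0024,0.0907,0,0,0,0,-0.0209,-0.0024,0.0917,0,0,0,0,-0.0209,-0.0024,0.0917,0,0,0]' --only "time|tcp|force|width"

```text
time_s: 15.25
tcp_pos: [0.5342, -0.1274, 0.0541]
wrist_force: [0.3, 1.9, 2.8]
gripper_width: 0.575
gripper_force: 30.0
```

steer_hand --steps '[0,0,0,0.001,0,0,0,0.66,0,0,0.001,0,0,0,0.66,0,0,0.001,0,0,0,0.66,0,0,-0.03,0,0,0,0.66,0,0,-0.07,0,0,0,0.66,0,0,-0.11,0,0,0,0.66,0.0,0,-0.12,0,0,0,0.66,0,0,-0.12,0,0,0]' --only "time|tcp|force|width"

```text
time_s: 16.05
tcp_pos: [0.558, -0.1352, 0.1715]
wrist_force: [-0.1, -0.5, -0.6]
gripper_width: 0.662
gripper_force: 0.0
```

Run:
```python
from h import *
from station import r
c=r.capture("wrist");cv2.imwrite("pics/w6.png",c["pixels"][...,::-1])
T=intray(cloud(c));near=(abs(T[...,0])<.07)&(abs(T[...,1])<.05)
P=T[mask(c,"red")&near&(abs(T[...,2]-.057)<.008)];print(len(P),np.percentile(P,[1,50,99],axis=0).round(4).tolist(),cv2.minAreaRect((P[:,:2]*1000).astype(np.float32)))
# hand above handle, behind it, shut: TCP z .045-ish
R=lean(TEST,0)
H=TRAY-TX*.096
go(np.r_[(H-TX*.06)[:2],.13],R)
```

```text
9014 [[-0.0346, -0.024, 0.0563], [0.0034, -0.0001, 0.0579], [0.0428, 0.0238, 0.0595]] ((4.430881500244141, -0.08468055725097656), (48.94740676879883, 79.4822998046875), 89.95539855957031)
t 16.1 d [0.164  0.0014 0.0751] rv [ -0.07 -11.95  -0.12] at [ 0.5565 -0.1349  0.1695] F [ 0.   0.7 -0.8] w 0.656
```

View pics/w6.png

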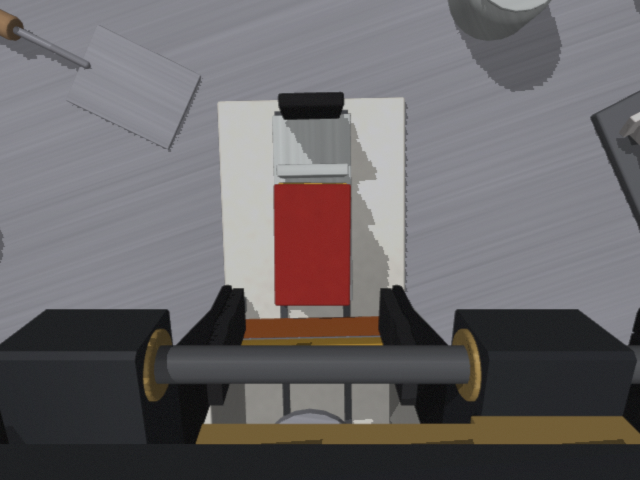

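The stack is square: red at (312,244), with about 7 mm clear to the wall. For the push I set the tip height so that the gripper body stays above the bar, so I check the bar height first.

Run:
```python
from h import *
c=dict(np.load("top.npz"));T=intray(cloud(c))+[-.11,0,.02]
for a in np.arange(-.066,.03,.006):
    k=T[(abs(T[...,0]-a)<.003)&(abs(T[...,1])<.05)];print(a.round(3),np.percentile(k[:,2],[50,97]).round(3),end="; ")
H=TRAY-TX*.096;R=lean(TEST,10);print()
go(np.r_[(H-TX*.03)[:2],.13],R)
k=T[(T[...,2]>.058)&(T[...,2]<.07)&(abs(T[...,0]+.2)<.02)&(abs(T[...,1])<.03)];print("handle",np.percentile(k,[3,50,97],axis=0).round(4))
```

```text
-0.066 [0.018 0.023]; -0.06 [0.017 0.023]; -0.054 [0.089 0.127]; -0.048 [0.085 0.126]; -0.042 [0.008 0.126]; -0.036 [0.002 0.003]; Traceback (most recent call last):
  File "<stdin>", line 4, in <module>
    return _quantile_unchecked(
        a, q, axis, out, overwrite_input, method, keepdims, weights)
    return _ureduce(a,
                    func=_quantile_ureduce_func,
    ...<5 lines>...
                    overwrite_input=overwrite_input,
                    method=method)
    r = func(a, **kwargs)
    result = _quantile(arr,
                       quantiles=q,
    ...<2 lines>...
                       out=out,
                       weights=wgt)
    slices_having_nans = np.isnan(arr[-1, ...])
                                  ~~~^^^^^^^^^
IndexError: index -1 is out of bounds for axis 0 with size 0
```

Add to h.py:
```python
def push(s,z,a):  # s: TCP x relative to out-position handle face
    p=TRAY-TX*.096+TX*s;p[2]=z;return p,lean(TEST,a)
```

```bash
python3 -c "
from h import *
go(*push(-.035,.13,0))"
```

```text
t 16.1 d [0.1396 0.0015 0.0699] rv [ -0.07 -11.95  -0.12] at [ 0.5565 -0.1349  0.1695] F [ 0.   0.7 -0.8] w 0.656
```

steer_hand --steps '[0,0.04,0,0.01,0,-4,0,0,0.08,0.001,0.03,0,-8,0,0,0.12,0.0015,0.06,0,-12,0,0,0.14,0.0015,0.07,0,-12,0,0,0.14,0.0015,0.07,0,-12,0,0,0.14,0.0015,0.07,0,-12,0]' --only "time|force"

```text
time_s: 16.7
wrist_force: [0.2, 0.3, 0.0]
gripper_force: 0.0
```

```bash
python3 -c "
from h import *
from station import r
print(r.sense()['joints'].round(1))
go(*push(-.035,.057,0))"
```

```text
[  10.6    8.   -34.4    0.2  -47.7 -118.9]
t 16.7 d [-0.0005  0.0003  0.0727] rv [-0.16  0.01 -0.02] at [ 0.4131 -0.0861  0.1297] F [0.2 0.3 0. ] w 0.205
```

steer_hand --steps '[0,0,0,0.04,0,0,0,0,0,0,0.065,0,0,0,0,0,0,0.0727,0,0,0,0,0,0,0.0727,0,0,0,0,0,0,0.0727,0,0,0]' --only "time|force"

```text
time_s: 17.2
wrist_force: [0.0, -0.8, -0.5]
gripper_force: 0.0
```

```bash
python3 -c "
from h import *
from station import r
print(r.sense()['joints'].round(1))
go(*push(-.005,.057,0));go(*push(.05,.057,5));go(*push(.1365,.057,10))"
```

```text
[  10.5   14.9  -39.4    0.2  -35.7 -119. ]
t 17.2 d [-0.0287 -0.0002  0.0011] rv [-0.09  0.13 -0.08] at [ 0.415  -0.0863  0.0581] F [ 0.  -0.8 -0.5] w 0.006
t 17.2 d [-0.0837 -0.0002  0.0013] rv [-0.1  -4.87 -0.07] at [ 0.415  -0.0863  0.0581] F [ 0.  -0.8 -0.5] w 0.006
t 17.2 d [-0.1702 -0.      0.0015] rv [-0.1  -9.87 -0.07] at [ 0.415  -0.0863  0.0581] F [ 0.  -0.8 -0.5] w 0.006
```

steer_hand --steps '[0,-0.012,0,0.001,0,0,0,0,-0.022,0,0.001,0,0,0,0,-0.03,0,0.001,0,-1,0,0,-0.038,0,0.001,0,-2,0,0,-0.046,0,0.001,0,-3,0,0,-0.054,0,0.001,0,-4,0,0,-0.062,0,0.001,0,-5,0,0,-0.07,0,0.001,0,-5,0]' --only "time|force"

```text
time_s: 18.0
wrist_force: [-2.8, 3.5, -0.0]
gripper_force: 1.7
```

```bash
python3 -c "
from h import *
go(*push(.1365,.057,10))"
```

```text
t 18.0 d [-0.1019  0.0007  0.0081] rv [-0.17 -5.02 -0.03] at [ 0.4792 -0.1084  0.0562] F [-2.8  3.5 -0. ] w 0.002
```

steer_hand --steps '[0,-0.009,0,0.001,0,-1,0,0,-0.018,0,0.0015,0,-2,0,0,-0.027,0,0.002,0,-3,0,0,-0.036,0,0.003,0,-4,0,0,-0.045,0,0.0035,0,-5,0,0,-0.054,0,0.004,0,-5,0,0,-0.062,0,0.005,0,-5,0,0,-0.07,0,0.0055,0,-5,0]' --only "time|force"

```text
time_s: 18.8
wrist_force: [-3.4, 2.2, -1.9]
gripper_force: 1.8
```

Run:
```python
from h import *
from station import r
go(*push(.1365,.057,10))
c=r.capture("side");cv2.imwrite("pics/s4.png",cv2.resize(c["pixels"][120:300,180:420,::-1],None,fx=3,fy=3))
```

```text
t 18.8 d [-0.0305  0.0005  0.0054] rv [-0.14  0.03 -0.06] at [ 0.5469 -0.1305  0.057 ] F [-3.4  2.2 -1.9] w 0.003
```

View pics/s4.png

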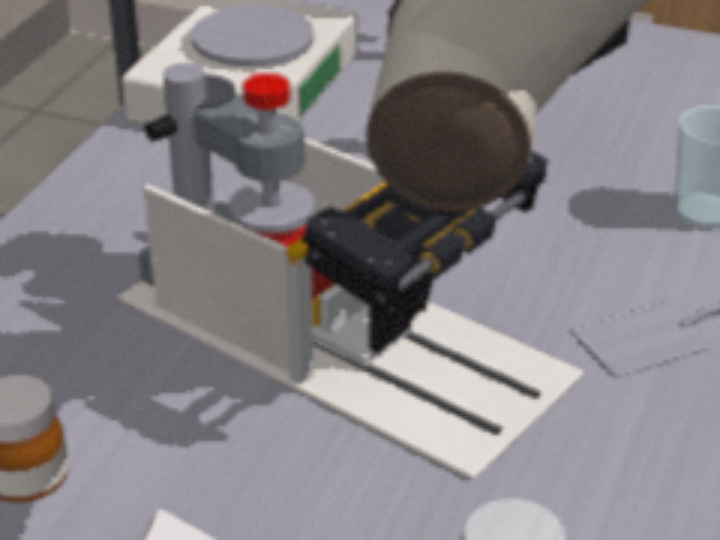

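The crop shows the stack passing under the bar at (300,250) with the foot at (272,205) on its leading edge. The gripper body is above the bar and the force is about 4 N. I continue to the stop.

steer_hand --steps '[0,-0.007,0,0.001,0,0,0,0,-0.013,0,0.002,0,0,0,0,-0.018,0,0.003,0,0,0,0,-0.022,0,0.004,0,0,0,0,-0.026,0,0.0045,0,0,0]' --only "time|force"

```text
time_s: 19.35
wrist_force: [-2.6, 3.3, -0.7]
gripper_force: 1.7
```

```bash
python3 -c "
from h import *
go(*push(.1365,.057,10))"
```

```text
t 19.35 d [-0.0042  0.0002  0.0013] rv [-0.11  0.09 -0.05] at [ 0.5723 -0.1386  0.0576] F [-2.6  3.3 -0.7] w 0.004
```

steer_hand --steps '[0,-0.002,0,0.0005,0,0,0,0,-0.004,0,0.001,0,0,0,0,-0.006,0,0.0012,0,0,0]' --only "time|tcp|force"

```text
time_s: 19.65
tcp_pos: [0.576, -0.1404, 0.057]
wrist_force: [-8.5, 6.2, 4.6]
gripper_force: 4.8
```

steer_hand --steps '[0,-0.002,0,0.0003,0,0,0,0,-0.003,0,0.0005,0,0,0,0,-0.003,0,0.0005,0,0,0]' --only "time|tcp|force"

```text
time_s: 19.95
tcp_pos: [0.5759, -0.1412, 0.0563]
wrist_force: [-11.7, 7.9, 7.0]
gripper_force: 6.5
```

The force rises to about 14 N without motion, at the expected home distance. I back off and inspect.

steer_hand --steps '[0,0.01,0,-0.001,0,0,0,0,0.04,0,-0.006,0,0,0,0,0.08,0,-0.03,0,0,0,0,0.12,0,-0.06,0,0,0,0,0.14,0,-0.1,0,0,0,0,0.14,0,-0.1,0,0,0,0,0.14,0,-0.1,0,0,0]' --only "time|tcp|force"

```text
time_s: 20.65
tcp_pos: [0.4344, -0.0922, 0.1332]
wrist_force: [0.2, -1.8, -1.3]
gripper_force: 0.0
```

Run:
```python
from h import *
from station import r
c=r.capture("top");T=intray(cloud(c))+[-.11,0,.02]
k=mask(c,"red")&(T[...,2]>.17)&(T[...,2]<.23);P=T[k];P=P[P[:,2]>np.median(P[:,2])-.004];print("knob",len(P),np.median(P,axis=0).round(4))
h=(c["pixels"].max(-1)<45)&(T[...,2]>.055)&(T[...,2]<.072)&(abs(T[...,1])<.03)&(T[...,0]<-.03)&(T[...,0]>-.13);P=T[h];print("handle",len(P),np.percentile(P,[3,50,97],axis=0).round(4) if len(P) else "")
o=mask(c,"orange")&(abs(T[...,0]+.03)<.05)&(abs(T[...,1])<.06)&(T[...,2]>.04);P=T[o];print("flap top",len(P),np.percentile(P,[3,50,97],axis=0).round(4) if len(P) else "")
c0=dict(np.load("top.npz"));T0=intray(cloud(c0))+[-.11,0,.02];k=mask(c0,"red")&(T0[...,2]>.17)&(abs(T0[...,1])<.05);P=T0[k];P=P[P[:,2]>np.median(P[:,2])-.004];print("knob0",np.median(P,axis=0).round(4))
a=cv2.resize(c["pixels"][110:300,270:430],None,fx=2.4,fy=2.4)
c=r.capture("side");T=intray(cloud(c))+[-.11,0,.02]
o=mask(c,"orange")&(abs(T[...,0]+.03)<.05)&(abs(T[...,1])<.06)&(T[...,2]>.04);P=T[o];print("flap side",len(P),np.percentile(P,[3,50,97],axis=0).round(4) if len(P) else "")
b=cv2.resize(c["pixels"][130:282,210:370],None,fx=2.5,fy=3);h=min(len(a),len(b));print(a.shape,b.shape)
cv2.imwrite("pics/end.png",np.hstack([a[:h],b[:h]])[...,::-1])
```

```text
knob 259 [ 0.0357 -0.0016  0.1966]
handle 85 [[-0.06   -0.017   0.058 ]
 [-0.0561  0.0014  0.0634]
 [-0.051   0.0204  0.0669]]
flap top 251 [[-0.0561 -0.0484  0.0433]
 [-0.0504  0.0027  0.0786]
 [ 0.0011  0.0519  0.1234]]
knob0 [ 0.0354 -0.0017  0.1921]
flap side 442 [[-0.0541 -0.0501  0.0609]
 [-0.0511  0.0012  0.081 ]
 [-0.0462  0.0479  0.1234]]
(456, 384, 3) (456, 400, 3)
```

View pics/end.png

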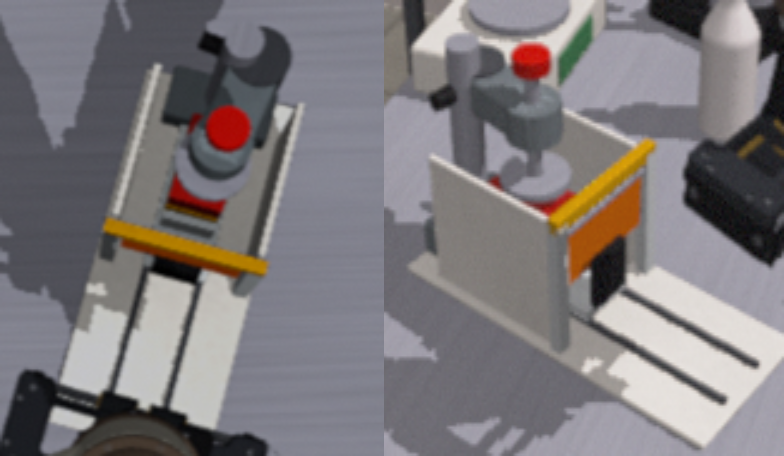

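The final view shows the handle face at x = −60 mm (carriage home), the knob raised about 4.5 mm, the flap hanging shut (side panel, 605,225), and the robot clear. I hand it in.

```bash
python3 -c "
from station import r
print(r.finish_job())"
```

```text
the job is handed in; nothing more can be done
None
```

I stacked the yellow and red plates (57 mm, for a felt gap of about 53 mm) and pushed the carriage fully home; the foot lifted about 4.5 mm, the flap fell shut, and I handed the job in at about 21 s.

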